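# Lay out seized property for the inventory photograph

### The job

Lay the four pieces of property from the tray out on the photo board: the round tin midway between the two yellow markers and in line with them, the cardboard carton directly behind the tin, the power bank directly behind the taller marker, and the plug charger standing prongs up on the middle of the carton's top. Behind means away from the robot, square to the row of markers; lay the carton and the power bank flat with their long sides running front to back, square with the board, each with a gap of about 3 cm to what it stands behind. Do not disturb the mug or the tape roll.

Things in the scene. Friction and masses are not known exactly. Their poses are not given: they have to be found in the camera images.
- tin: round bare-metal tin with a lid, standing upright in the tray, 54 mm diameter (52 mm below the lid, which is the top 12 mm), 40 mm high; loose, about 0.12 kg; origin at the centre of its underside, z up.
- carton: small closed brown cardboard carton with a paper band, lying flat in the tray, 92 x 50 x 32 mm (x long, y wide, z high); loose, about 0.15 kg; origin at the centre of its underside, z up. Either end may face the robot at the end.
- power_bank: flat black power bank with rounded edges, lying flat in the tray, 96 x 46 x 22 mm (x long, y wide, z high); loose, about 0.2 kg; origin at the centre of its underside, z up. Either end may face the robot at the end.
- charger: white plug charger standing in the tray, body 34 x 34 mm and 42 mm high with two brass prongs standing 16 mm up from its top (58 mm over all); loose, about 0.07 kg; origin at the centre of its underside (the prongs are on top), z up along the prongs.
- tall_marker: the taller of two folded (tent-shaped) yellow plastic markers, 75 mm high, footprint 50 (x) x 56 (y) mm, fixed on the board; origin at the centre of its underside, on the board's top face; x points behind (away from the robot, parallel to the board's x), y along the row of markers, z up. It may be the left or the right one.
- low_marker: the lower yellow tent-shaped marker, 32 mm high and narrower, footprint 50 (x) x 34 (y) mm, fixed on the board 200 mm (centre to centre) from the tall one, along the board's y; origin at the centre of its underside, on the board's top face, axes as for the tall marker.
- board: white flat photo board with a black dashed scale printed along its far edge, 240 mm deep (x, pointing away from the robot, within 0.15 rad of straight ahead) by 360 mm wide (y), 4 mm thick, fixed on the table to the left or to the right; origin at the centre of its underside, its top face is 4 mm above.
- tray: grey shallow open tray, 270 mm (x, away from robot) by 300 mm (y), 14 mm high, walls and floor 5 mm thick, fixed on the side where the board is not; origin at the centre of its underside. The four things stand in it at the start in two rows of two, about 125 mm apart front to back, 130 mm side to side, in any order, their x axes within 0.5 rad of the tray's x.
- mug: white ceramic mug beyond the board and tray, 80 mm diameter, 95 mm high, with a handle at its +y; loose, not to be moved; origin at the centre of its underside.
- tape_roll: roll of grey tape (a ring) lying flat beyond the board and tray, 90 mm diameter, 24 mm high; loose, not to be moved; origin at the centre of its underside.
Mind the look-alikes: they are no part of the job. Leave any blue or green look-alike of the power_bank alone.

How it is judged (in metres and radians):
At the end, for the whole second after the job is handed in: Tin upright on board, midway and in line with markers (12 mm); carton and power bank flat, 103 mm behind marker row (15 mm), sideways on mid-row / tall marker (15 mm), square (15 deg); carton 86-120 mm from tin; charger prongs up on carton, 14 mm of its centre; all at rest (x of tin in the frame of tall_marker between -0.012 and 0.012 m and horizontal distance between tin and tall_marker below 0.112 m and horizontal distance between tin and low_marker below 0.112 m and z of tin in the frame of tall_marker between -0.004 and 0.004 m and angle between each of tin, carton, power_bank, charger's own z axis and vertical below 0.1 rad and x of carton in the frame of tall_marker between 0.088 and 0.118 m and (y of carton in the frame of tall_marker between 0.085 and 0.115 m or y of carton in the frame of tall_marker between -0.115 and -0.085 m) and horizontal distance between carton and tin between 0.086 and 0.12 m and z of carton in the frame of tall_marker between -0.004 and 0.004 m and x of power_bank in the frame of tall_marker between 0.088 and 0.118 m and y of power_bank in the frame of tall_marker between -0.015 and 0.015 m and z of power_bank in the frame of tall_marker between -0.004 and 0.004 m and angle between the x axis of each of carton, power_bank and the x axis of board, either way round below 0.26 rad and horizontal distance between charger and carton below 0.014 m and z of charger in the frame of carton between 0.028 and 0.036 m and linear speed of each of tin, carton, power_bank, charger below 0.01 m/s); the robot touches nothing.
It fails at once if the mug is moved by more than 15 mm (distance of mug from where it was at the start of the episode above 0.015 m).
It fails at once if the tape roll is moved by more than 15 mm (distance of tape_roll from where it was at the start of the episode above 0.015 m).
It also fails if it takes over 112 s, if anything falls off the work surface, if the arm or the gripper's body presses on something with over 40 N, if the wrist force passes 120 N, or if a joint passes its speed limit or range.

### The arm

A 7-joint arm with a two-finger parallel gripper is mounted at the origin on the work surface. World frame = base frame: x ahead of the robot, y to its left, z up, the work surface at z = 0. Lengths are in mm, angles in rad, forces in N, time in s.
With the tool pointing down it reaches from about 425 to 950 mm from the base axis. Payload 4.7 kg.
Tool frame: the origin (TCP) lies at the very end of the fingers, on their centre line; the grasp point (between the pads) lies behind it (r.grasp_offset is the z of the grasp point in the tool frame, in mm); z points along the fingers, y is the line along which they close (so a half turn about z gives the same grasp; the last joint's range is limited). The gripper opens to 85 mm and grips with 20 to 120 N. Pads are 22 mm wide; open, the fingers measure 114 mm over their backs; the gripper's body (76 mm by 85 mm) begins 54 mm behind the grasp point. The pads swing forward as they close: fully open they stand 13 mm farther back than shut.
Start: joints at [1.086, 0.469, -0.049, 1.532, 0.024, 1.141, -0.082], TCP at [297.169, -606.085, 231.335] pointing down, gripper open.
Joint ranges: [-2.59, 2.59], [-0.33, 1.99], [-1.39, 1.29], [0.1, 2.45], [-1.04, 4.18], [0.21, 1.99], [-2.66, 2.66]. Speed limits (rad/s): [2.57, 2.57, 3.14, 3.14, 3.14, 3.14, 3.14].

### API

Orientations are given as a unit quaternion [x, y, z, w].
In Python, from bench import r gives the robot as it stands.
- The arm moves only by the tool send_rows, never from a script. Its arguments are lists of equal length, an entry for each row: "translation": the shift along the tool's x, y, z in cm, a list of three; "twist": the turn, a rotation vector about the tool's x, y, z in rad, a list of three. In form: {"translation": [[x, y, z], ...], "twist": [[wx, wy, wz], ...]}. A call has exactly 10 rows; each row shifts and turns the commanded pose from where the row before left it, along the tool's axes as they then stand; what a row does not reach is not made up. A row lasts 1/12 s, in which the tool goes at most 41.7 mm and 7.16 degrees, less where a joint would pass 70% of its speed; a pose out of reach is approached as far as the arm can. A call is refused whole if a number of a shift passes 4.17 or a number of a turn 0.125, either way. A call with a gripper value outside its range is refused whole. "gripper" is the gripper's target within -1 to 1 (shut at 1, half-way at 0, fully open at -1), set as the call begins (left out, the last holds). The fingers move at their own pace and stop on an object; "newtons" is the grip in N (left out, the last holds). Time passes only in rows, so rows that do not move let the fingers close, or fill a call up. It gives the time, the measured TCP pose, the force, the opening and the grip force at its end, in the units of the state.
- r.get_state(): the state, without advancing time (a new reading comes with each control period).
- r.read_camera(name): name is "scene" or "side" or "wrist"; returns a dict with "color" (384x512x3 uint8, red, green, blue), "z_map" (384x512 float32, mm along the optical axis (not along the pixel's ray), 0 where there is no reading), "vertical_fov" (degrees; the focal length in pixels is half the picture's height over the tangent of half this angle, whatever the lens; pixels are square), "cx", "cy" (the principal point, pixels), "k1" (the pictures are not rectified: a ray, as slopes to the right and down, at radius r is drawn at 1 + k1 r^2 times it, then the intrinsics apply), "cam_to_world" (4x4, takes a point from camera to world coordinates). Camera axes: x right, y down, z forward; pixel columns grow to the right and rows downward; lengths in mm; the calibration is good to about 2 mm. A picture is of the moment at which its call begins.
- r.hand_in(): hands the job in; it is judged then, once.
The state is a dict: "time": time; "q": joint angles; "joint_velocities": joint speeds; "joint_torque": joint torques, N m; "position": TCP position; "tcp_rot": TCP orientation; "wrist_force": force on the tool from outside, world axes, zero at the start; "ft_torque": the same for the moment, N m; "opening": opening from 0.0 (shut) to 1.0 (fully open); "grip_force": force on a finger pad.
Only numpy, scipy, OpenCV 4.12 (cv2) and the standard library are available. Lean on these libraries where they do the work, as an engineer would, in place of code of your own. Each camera call takes 0.05 s, during which the arm holds its last target. There are 200 camera calls.

## Working session

There is one attempt and no reset: what is moved stays moved. The work goes in short steps, Python scripts to look and compute and a tool call to move; the robot and the scene stay as the last step left them, time stands still between calls to the robot, and variables do not carry over. Pictures are saved under pics/ and viewed, at most 14 in all, crops included, and the job is handed in when it is done.

Besides the shell and the picture viewer there is one more tool, called after "Call:" as name(argument=value, ...) on one line, values as JSON. send_rows: Moves the arm, as the interface text tells. Its arguments: {"type":"object","properties":{"translation":{"type":"array"},"twist":{"type":"array"},"gripper":{"type":"number"},"newtons":{"type":"number"}},"required":["translation","twist"]}

```bash
ls; mkdir -p pics
cat > h.py <<'E'
import numpy as np, cv2
from bench import r
def cam(n,save=None):
    c=r.read_camera(n)
    if save: cv2.imwrite('pics/'+save,c['color'][:,:,::-1])
    return c
def K(c):
    f=192/np.tan(np.radians(c['vertical_fov'])/2)
    return f
def rays(c,px):
    f=K(c);Km=np.array([[f,0,c['cx']],[0,f,c['cy']],[0,0,1.]])
    p=cv2.undistortPoints(np.array(px,float).reshape(-1,1,2),Km,np.array([c['k1'],0,0,0,0.])).reshape(-1,2)
    # (x_d = x_u*(1+k1 r^2)) matches the OpenCV model
    T=np.array(c['cam_to_world']);d=np.c_[p,np.ones(len(p))]
    return T[:3,3],d@T[:3,:3].T
def onplane(c,px,z):
    o,d=rays(c,px);return (o+d*((z-o[2])/d[:,2])[:,None])
def cloud(c):
    v,u=np.mgrid[0:384,0:512]
    o,d=rays(c,np.c_[u.ravel(),v.ravel()])
    return (o+d*c['z_map'].reshape(-1,1)).reshape(384,512,3)
E
python3 - <<'E'
from h import *
s=r.get_state();print(s,r.grasp_offset)
for n in ['scene','side','wrist']:
    c=cam(n,n+'0.png');print(n,c['vertical_fov'],c['cx'],c['cy'],c['k1'],np.round(c['cam_to_world'],3).tolist())
a=[cv2.imread(f'pics/{n}0.png') for n in ['scene','side','wrist']]
cv2.imwrite('pics/ss.png',cv2.resize(np.vstack(a[:2]),(800,1200))[:1200])
E
```

```text
pics
{'time': 0.0, 'q': array([ 1.08609476,  0.4694387 , -0.04859712,  1.53373956,  0.02409275,
        1.14100981, -0.08233269]), 'joint_velocities': array([-0.00025494,  0.00024121, -0.00161592, -0.00060199, -0.00128712,
        0.00075791,  0.00050294]), 'joint_torque': array([ 9.01785961e-05, -5.10302603e+01, -4.60313726e-02, -2.37706751e+01,
        1.08210300e-02,  7.57981092e-03,  8.43734149e-07]), 'position': array([ 296.86489804, -605.53357372,  230.24396696]), 'tcp_rot': array([ 9.74142460e-01,  2.25932420e-01, -2.60404589e-04, -9.70679885e-04]), 'wrist_force': array([ 0.25306411, -0.27428007, -0.16149109]), 'ft_torque': array([-0.05245946, -0.0259281 , -0.01346259]), 'grip_force': 0.0, 'opening': 0.9980511113955425} -18.700000000000003
scene 56.250444730901904 256.290425305263 191.2702519843331 0.015975654663666152 [[0.587, 0.493, -0.643, 1099.113], [0.81, -0.364, 0.46, -504.274], [-0.008, -0.79, -0.613, 610.417], [0.0, 0.0, 0.0, 1.0]]
side 49.09077548174662 266.9106812632719 202.8139404176936 0.026499071055933215 [[-0.828, -0.364, 0.426, 41.804], [-0.56, 0.53, -0.637, 599.259], [0.006, -0.766, -0.643, 735.547], [0.0, 0.0, 0.0, 1.0]]
wrist 60.355924140458384 253.0456833145092 191.60702684058174 -0.02646645275783868 [[0.44, -0.848, -0.294, 372.417], [-0.898, -0.417, -0.142, -568.068], [-0.002, 0.326, -0.945, 372.389], [0.0, 0.0, 0.0, 1.0]]
```

View pics/scene0.png

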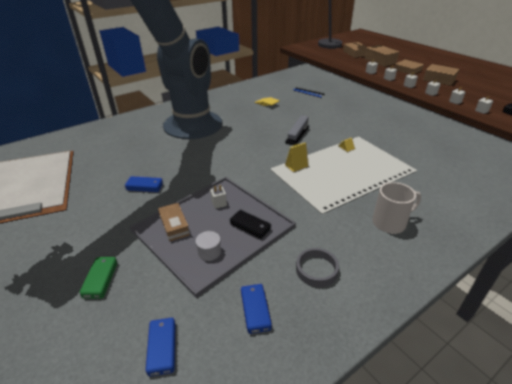

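View pics/side0.png

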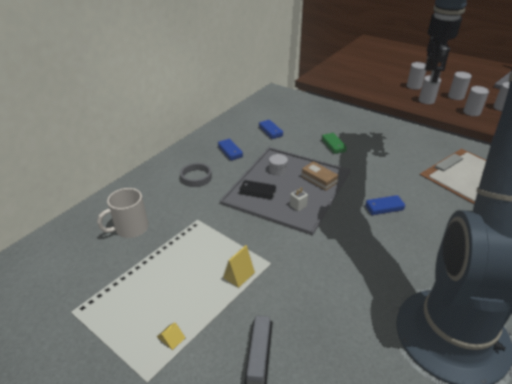

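Scene: tray centred about (215,230), with carton (174,220), charger (218,197), bank (250,223) and tin (208,245). The board is at (345,170), with the tall marker at (297,157) and the low one at (347,144). The side view shows the same layout, plus a grey bar near (260,350) in front of the board.

```bash
cat > m.py <<'E'
from h import *
names=['scene','side']
H=np.zeros((900,1400,3),np.uint8)
for n in names:
    c=cam(n);P=cloud(c);col=c['color'].astype(int);ok=c['z_map']>0
    hsv=cv2.cvtColor(c['color'],cv2.COLOR_RGB2HSV)
    X,Y,Z=P[...,0],P[...,1],P[...,2]
    near=ok&(X>250)&(X<1000)&(abs(Y)<650)&(Z<150)
    b=near&(Z<9)&(Z>-5)&(hsv[...,2]>150)&(hsv[...,1]<60)
    m=cv2.morphologyEx(b.astype(np.uint8),cv2.MORPH_OPEN,np.ones((3,3)))
    _,L,st,ce=cv2.connectedComponentsWithStats(m)
    for i in range(1,len(st)):
        if st[i,4]>2000:
            k=cv2.convexHull(np.argwhere(L==i)[:,::-1].astype(np.int32))
            q=onplane(c,k.reshape(-1,2),4)[:,:2].astype(np.float32)
            print(n,'board',cv2.minAreaRect(q))
    y=near&(hsv[...,0]>15)&(hsv[...,0]<32)&(hsv[...,1]>150)&(Z>3)&(Y>-50)
    _,L,st,ce=cv2.connectedComponentsWithStats(y.astype(np.uint8))
    for i in range(1,len(st)):
        if st[i,4]>30:
            q=P[L==i];print(n,'yellow',ce[i],st[i,4],'mean',q.mean(0).round(),'min',q.min(0).round(),'max',q.max(0).round(), 'top',q[q[:,2]>q[:,2].max()-5].mean(0).round())
    t=near&(Z>13)
    t&=(Y<20)
    _,L,st,ce=cv2.connectedComponentsWithStats(t.astype(np.uint8))
    for i in range(1,len(st)):
        if st[i,4]>40:
            q=P[L==i];top=q[q[:,2]>np.percentile(q[:,2],90)-4]
            print(n,'obj',ce[i].round(),st[i,4],'zmax',q[:,2].max().round(),'col',col[L==i].mean(0).round(),'toprect',[np.round(v,2) for v in cv2.minAreaRect(top[:,:2].astype(np.float32))],top[:,2].mean().round())
    o=near&(Z>13)&(Y>20)&~y
    _,L,st,ce=cv2.connectedComponentsWithStats(o.astype(np.uint8))
    for i in range(1,len(st)):
        if st[i,4]>40:
            q=P[L==i];print(n,'other',ce[i].round(),st[i,4],q.min(0).round(),q.max(0).round())
E
python3 m.py
```

```text
scene board ((529.059326171875, 221.68386840820312), (362.99920654296875, 243.4115447998047), 86.02864837646484)
scene yellow [347.15584416 144.63636364] 77 mean [457. 314.  21.] min [430. 300.   6.] max [470. 329.  36.] top [454. 313.  34.]
scene yellow [296.99191375 157.29110512] 371 mean [443. 113.  43.] min [338.  89.   4.] max [461. 199.  80.] top [439. 114.  77.]
scene obj [192. 229.] 1436 zmax 42.0 col [103.  92.  84.] toprect [array([ 459.86, -293.15]), array([49.67, 96.12]), np.float64(78.24)] 38.0
scene obj [147. 184.] 296 zmax 27.0 col [ 33.  59. 121.] toprect [array([ 265.73, -285.77]), array([81.88, 42.76]), np.float64(51.28)] 22.0
scene obj [218. 196.] 267 zmax 63.0 col [107. 105. 101.] toprect [array([ 451.39, -161.99]), array([31.16, 31.13]), np.float64(74.79)] 51.0
scene obj [250. 223.] 654 zmax 31.0 col [24. 24. 26.] toprect [array([ 572.78, -147.78]), array([96.11, 46.33]), np.float64(18.65)] 28.0
scene obj [208. 244.] 570 zmax 49.0 col [126. 125. 128.] toprect [array([ 583.16, -267.45]), array([50.49, 54.17]), np.float64(60.76)] 46.0
scene obj [317. 266.] 585 zmax
[... 1758 characters left out ...]
([88.06, 87.03]), np.float64(31.5)] 25.0
side obj [257. 189.] 486 zmax 32.0 col [46. 47. 48.] toprect [array([ 572.47, -143.78]), array([95.68, 46.79]), np.float64(22.09)] 28.0
side obj [298. 198.] 277 zmax 66.0 col [116. 116. 112.] toprect [array([ 452.04, -158.84]), array([34.01, 32.49]), np.float64(76.77)] 50.0
side obj [378. 203.] 295 zmax 28.0 col [ 53.  75. 133.] toprect [array([ 261.51, -284.21]), array([82.87, 46.89]), np.float64(49.23)] 23.0
side other [125. 212.] 1598 [714. 103.  13.] [798. 215.  98.]
side other [240. 265.] 651 [411.  93.  13.] [460. 150.  82.]
side other [258. 350.] 1145 [250. 185.  13.] [331. 316.  50.]
side other [172. 334.] 310 [430. 303.  13.] [470. 338.  38.]
```

Create p.py:
```python
from h import *
import sys
from scipy.spatial.transform import Rotation as R
def plan(x,y,z,yaw=None):
    s=r.get_state();p=s['position'];M=R.from_quat(s['tcp_rot'])
    d=M.inv().apply(np.array([x,y,z])-p)/10
    X=M.as_matrix()[:,0];psi=np.degrees(np.arctan2(X[1],X[0]))
    print('t',round(s['time'],2),'pos',p.round(1),'psi',psi.round(1),'tool delta cm',d.round(2),'q7',s['q'][6].round(2),'open',round(s['opening'],2),'grip',round(s['grip_force'],1))
    if yaw is not None:
        T=np.c_[[np.cos(np.radians(yaw)),np.sin(np.radians(yaw)),0],[np.sin(np.radians(yaw)),-np.cos(np.radians(yaw)),0],[0,0,-1.]]
        print('rotvec',(M.inv()*R.from_matrix(T)).as_rotvec().round(3))
if __name__=='__main__': plan(*map(float,sys.argv[1:]))
```

```text
(no output)
```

Call:
send_rows(translation=[[3.7,-1.6,0.7],[3.7,-1.6,0.7],[3.7,-1.6,0.7],[3.7,-1.6,0.7],[3.7,-1.6,0.7],[3.7,-1.6,0.7],[3.7,-1.6,0.7],[3.7,-1.6,0.7],[3.7,-1.6,0.7],[3.7,-1.6,0.7]], twist=[[0,0,0],[0,0,0],[0,0,0],[0,0,0],[0,0,0],[0,0,0],[0,0,0],[0,0,0],[0,0,0],[0,0,0]], gripper=-1, newtons=40)

```text
time: 1.08
position: [559.9, -298.0, 161.1]
tcp_rot: [0.974, 0.226, 0.0, 0.0]
wrist_force: [0.5, -1.0, 1.1]
opening: 1.0
grip_force: 0.0
```

Call:
send_rows(translation=[[3.7,-1.8,0.7],[0,0,0],[0,0,0],[0,0,0],[0,0,0],[0,0,0],[0,0,0],[0,0,0],[0,0,0],[0,0,0]], twist=[[0,0,0],[0,0,0.105],[0,0,0.105],[0,0,0.105],[0,0,0.105],[0,0,0.105],[0,0,0],[0,0,0],[0,0,0],[0,0,0]])

```text
time: 1.92
position: [584.2, -267.2, 154.3]
tcp_rot: [0.999, -0.034, 0.0, -0.0]
wrist_force: [-0.3, 0.3, 0.2]
opening: 0.999
grip_force: 0.0
```

```bash
python3 p.py 584 -267 20 -4; python3 -c "
from h import *
cam('wrist','w1.png')"
```

```text
t 1.92 pos [ 584.2 -267.2  154.3] psi -3.9 tool delta cm [-0.02 -0.02 13.43] q7 -1.29 open 1.0 grip 0.0
rotvec [-0.    -0.     0.002]
```

View pics/w1.png

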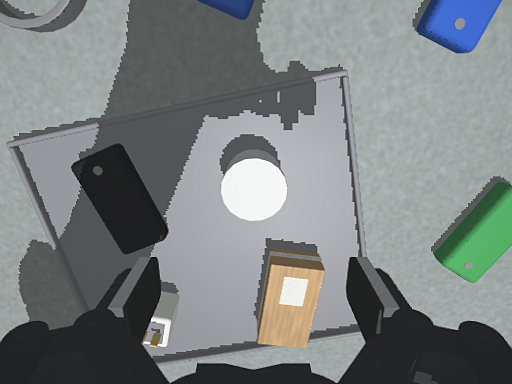

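The wrist view shows the tin lid at (254,189), the bank at (120,198), the charger at (160,320) and the carton at (290,297). I'll cross-check the tin position.

```bash
python3 -c "
from h import *
c=cam('wrist');g=c['color'].min(2)
_,L,st,ce=cv2.connectedComponentsWithStats((g>235).astype(np.uint8))
for i in range(1,len(st)):
    if st[i,4]>300: print(ce[i],st[i],onplane(c,[ce[i]],45))
P=cloud(c);m=(P[...,2]>12)&(P[...,2]<70)&(c['z_map']>0)
_,L,st,ce=cv2.connectedComponentsWithStats(m.astype(np.uint8))
for i in range(1,len(st)):
    if st[i,4]>500:
        q=P[L==i];z=np.percentile(q[:,2],80);t=q[abs(q[:,2]-z)<4][:,:2].astype(np.float32);print(ce[i],st[i,4],z,cv2.minAreaRect(t))
"
```

```text
[253.60329531 189.1517744 ] [ 222  159   65   62 3156] [[ 583.51408996 -266.96934265   45.        ]]
[293.40429688 291.42578125] [280 277  28  29 512] [[ 483.98048143 -296.23596741   45.        ]]
[41.48354662 16.90767824] 1094 23.5440461584707 ((724.5355834960938, -112.63980102539062), (15.528643608093262, 57.570152282714844), 4.151968955993652)
[232.04099822   6.12834225] 561 21.274312940447942 ((719.4794921875, -256.56793212890625), (36.73823547363281, 10.952269554138184), 85.92298126220703)
[458.88538381  21.47634069] 2853 21.962611713979015 ((703.8611450195312, -433.750732421875), (45.789642333984375, 41.162811279296875), 63.32743453979492)
[194.11569799 149.06518197] 3682 13.828904788766238 ((559.3396606445312, -211.90528869628906), (184.92445373535156, 300.770263671875), 7.73304557800293)
[120.02470879 198.73896929] 5666 26.778054788687825 ((571.65576171875, -146.46385192871094), (95.55197143554688, 46.18926239013672), 18.713665008544922)
[253.8727374  185.87245893] 3591 44.933094858362125 ((582.9540405273438, -267.0925598144531), (52.811439514160156, 53.37366485595703), 38.70427322387695)
[481.95127796 238.4044196 ] 3756 21.981033449936888 ((512.0932006835938, -486.9041748046875), (46.04310989379883, 93.92852783203125), 54.50444030761719)
[284.89015019 304.95826057] 5726 36.98366295280687 ((459.3099670410156, -292.9136047363281), (49.609825134277344, 92.9800796508789), 78.42234802246094)
[161.46081772 322.21294719] 1174 47.37753559515414 ((447.9140625, -166.0269775390625), (22.48238182067871, 35.37290954589844), 72.62262725830078)
```

Call:
send_rows(translation=[[0,0,3],[0,0,3],[0,0,3],[0,0,2],[0,0,0],[0,0,0],[0,0,0],[0,0,0],[0,0,0],[0,0,0]], twist=[[0,0,0],[0,0,0],[0,0,0],[0,0,0],[0,0,0],[0,0,0],[0,0,0],[0,0,0],[0,0,0],[0,0,0]])

```text
time: 2.85
position: [585.1, -267.5, 45.8]
tcp_rot: [0.999, -0.035, 0.001, 0.0]
wrist_force: [0.5, -0.5, 0.1]
opening: 1.001
grip_force: 0.0
```

Call:
send_rows(translation=[[-0.1,0,1.2],[0,0,1.2],[0,0,0.2],[0,0,0],[0,0,0],[0,0,0],[0,0,0],[0,0,0],[0,0,0],[0,0,0]], twist=[[0,0,0],[0,0,0],[0,0,0],[0,0,0],[0,0,0],[0,0,0],[0,0,0],[0,0,0],[0,0,0],[0,0,0]])

```text
time: 3.68
position: [583.4, -267.2, 18.6]
tcp_rot: [0.999, -0.035, 0.0, 0.0]
wrist_force: [0.6, 0.3, 0.2]
opening: 1.0
grip_force: 0.0
```

Call:
send_rows(translation=[[0,0,0],[0,0,0],[0,0,0],[0,0,0],[0,0,0],[0,0,0],[0,0,0],[0,0,0],[0,0,0],[0,0,0]], twist=[[0,0,0],[0,0,0],[0,0,0],[0,0,0],[0,0,0],[0,0,0],[0,0,0],[0,0,0],[0,0,0],[0,0,0]], gripper=1, newtons=40)

```text
time: 4.52
position: [583.5, -267.3, 18.7]
tcp_rot: [0.999, -0.035, 0.0, 0.0]
wrist_force: [-1.1, 0.2, 4.8]
opening: 0.603
grip_force: 42.0
```

```bash
python3 p.py 443 218 150 -4
```

```text
t 4.52 pos [ 583.5 -267.3   18.7] psi -4.0 tool delta cm [-17.36 -47.43 -13.15] q7 -1.3 open 0.6 grip 42.0
rotvec [ 0.    -0.001  0.001]
```

Call:
send_rows(translation=[[0,0,-3],[0,0,-3.5],[0,0,-3.5],[0,0,-3.1],[-1.34,-3.65,0],[-1.34,-3.65,0],[-1.34,-3.65,0],[-1.34,-3.65,0],[-1.34,-3.65,0],[-1.34,-3.65,0]], twist=[[0,0,0],[0,0,0],[0,0,0],[0,0,0],[0,0,0],[0,0,0],[0,0,0],[0,0,0],[0,0,0],[0,0,0]])

```text
time: 5.35
position: [516.6, -41.4, 148.5]
tcp_rot: [0.999, -0.035, -0.001, 0.0]
wrist_force: [1.0, 0.5, -0.8]
opening: 0.609
grip_force: 42.5
```

Call:
send_rows(translation=[[-1.34,-3.65,0],[-1.34,-3.65,0],[-1.34,-3.65,0],[-1.34,-3.65,0],[-1.34,-3.65,0],[-1.34,-3.65,0],[-1.34,-3.65,0],[0,0,0],[0,0,0],[0,0,0]], twist=[[0,0,0],[0,0,0],[0,0,0],[0,0,0],[0,0,0],[0,0,0],[0,0,0],[0,0,0],[0,0,0],[0,0,0]])

```text
time: 6.18
position: [441.8, 217.6, 148.6]
tcp_rot: [0.999, -0.034, -0.001, 0.001]
wrist_force: [0.1, 0.2, -0.8]
opening: 0.61
grip_force: 42.5
```

```bash
python3 p.py 443 218 150 -4; python3 -c "
from h import *
c=cam('wrist','w2.png')
hsv=cv2.cvtColor(c['color'],cv2.COLOR_RGB2HSV)
P=cloud(c);y=(hsv[...,0]>15)&(hsv[...,0]<32)&(hsv[...,1]>120)&(c['z_map']>0)
_,L,st,ce=cv2.connectedComponentsWithStats(y.astype(np.uint8))
for i in range(1,len(st)):
    if st[i,4]>300:
        q=P[L==i];q=q[np.abs(q[:,2]-40)<42];print(ce[i],st[i],q.min(0).round(),q.max(0).round(),cv2.minAreaRect(q[:,:2].astype(np.float32)),q[q[:,2]>q[:,2].max()-4].mean(0))
"
```

```text
t 6.18 pos [441.8 217.6 148.6] psi -3.9 tool delta cm [ 0.12 -0.05 -0.14] q7 -2.27 open 0.61 grip 42.5
rotvec [0.001 0.001 0.001]
[135.94722475 174.2811647 ] [ 109  149   52   50 2198] [428. 300.   5.] [474. 337.  36.] ((451.423583984375, 318.9528503417969), (34.30399703979492, 45.43724822998047), 86.1938247680664) [451.26735401 318.79451558  34.0378443 ]
[374.60953989 180.04347826] [ 329  149  104   58 4738] [416.  92.   5.] [462. 150.  79.] ((437.144287109375, 120.58818054199219), (56.4358024597168, 46.12131881713867), 85.79742431640625) [436.88012578 121.00970508  76.84494129]
```

View pics/w2.png

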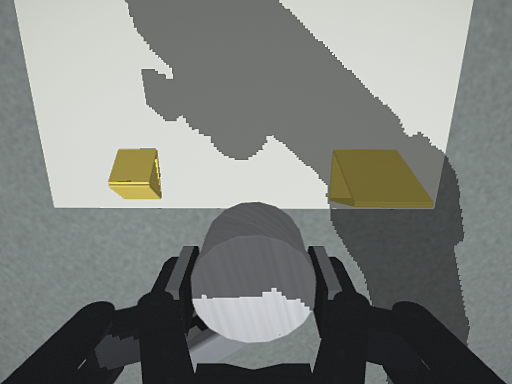

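The wrist view shows the low marker at (136,174) and the tall one at (375,180), with the tin upright in the gripper at (253,290). The midpoint works out to about (443.5, 219.7).

Call:
send_rows(translation=[[0.15,-0.22,3],[0,0,3],[0,0,3],[0,0,2],[0,0,1],[0,0,0.5],[0,0,0.3],[0,0,0],[0,0,0],[0,0,0]], twist=[[0,0,0],[0,0,0],[0,0,0],[0,0,0],[0,0,0],[0,0,0],[0,0,0],[0,0,0],[0,0,0],[0,0,0]])

```text
time: 7.07
position: [444.8, 220.7, 22.4]
tcp_rot: [0.999, -0.035, 0.001, -0.001]
wrist_force: [-0.7, 0.9, -0.6]
opening: 0.604
grip_force: 42.5
```

```bash
python3 p.py 443.5 219.7 18 -4.1;python3 -c "
from h import *
print(r.get_state()['wrist_force'])"
```

```text
t 7.07 pos [444.8 220.7  22.4] psi -4.0 tool delta cm [-0.12  0.11  0.44] q7 -2.35 open 0.6 grip 42.5
rotvec [-0.001 -0.002  0.002]
[-0.6661121   0.9009742  -0.63524889]
```

Call:
send_rows(translation=[[-0.1,0.1,0.1],[0,0,0.1],[0,0,0.1],[0,0,0.05],[0,0,0],[0,0,0],[0,0,0],[0,0,0],[0,0,0],[0,0,0]], twist=[[0,0,0],[0,0,0],[0,0,0],[0,0,0],[0,0,0],[0,0,0],[0,0,0],[0,0,0],[0,0,0],[0,0,0]])

```text
time: 7.9
position: [442.9, 219.5, 17.8]
tcp_rot: [0.999, -0.035, 0.0, 0.0]
wrist_force: [0.1, 0.3, -0.9]
opening: 0.603
grip_force: 42.5
```

Call:
send_rows(translation=[[0,0,0],[0,0,0],[0,0,0],[0,0,0],[0,0,0],[0,0,0],[0,0,-1],[0,0,-2],[0,0,-3],[0,0,-3.5]], twist=[[0,0,0],[0,0,0],[0,0,0],[0,0,0],[0,0,0],[0,0,0],[0,0,0],[0,0,0],[0,0,0],[0,0,0]], gripper=-1)

```text
time: 8.73
position: [441.6, 218.8, 113.2]
tcp_rot: [0.999, -0.035, -0.002, 0.001]
wrist_force: [1.2, 0.6, 0.1]
opening: 1.0
grip_force: 0.0
```

Call:
send_rows(translation=[[0,0,-3.6],[1,3.92,0],[1,3.92,0],[1,3.92,0],[1,3.92,0],[1,3.92,0],[1,3.92,0],[1,3.92,0],[-0.3,3.92,0],[-0.3,3.92,0]], twist=[[0,0,0],[0,0,0],[0,0,0],[0,0,0],[0,0,0],[0,0,0],[0,0,0],[0,0,0],[0,0,0],[0,0,0]])

```text
time: 9.57
position: [482.3, -138.9, 149.7]
tcp_rot: [0.999, -0.035, 0.001, 0.0]
wrist_force: [0.9, 1.0, -0.1]
opening: 0.994
grip_force: 0.0
```

Call:
send_rows(translation=[[-0.3,3.92,0],[-0.3,3.92,0],[-0.3,3.92,0],[-0.3,3.92,0],[0,0,2],[0,0,2],[0,0,2],[0,0,0],[0,0,0],[0,0,0]], twist=[[0,0,0],[0,0,0],[0,0,0],[0,0,0],[0,0,0.065],[0,0,0.065],[0,0,0],[0,0,0],[0,0,0],[0,0,0]])

```text
time: 10.4
position: [460.2, -292.7, 90.1]
tcp_rot: [0.995, -0.099, 0.001, 0.0]
wrist_force: [0.3, 0.1, 0.2]
opening: 0.996
grip_force: 0.0
```

```bash
python3 p.py 460 -292.5 10 -11.4
```

```text
t 10.4 pos [ 460.2 -292.7   90.1] psi -11.4 tool delta cm [-0.04 -0.01  8.01] q7 -1.26 open 1.0 grip 0.0
rotvec [ 0.    -0.002  0.   ]
```

Call:
send_rows(translation=[[0,0,2],[0,0,2],[0,0,2],[0,0,1.5],[0,0,0.5],[0,0,0],[0,0,0],[0,0,0],[0,0,0],[0,0,0]], twist=[[0,0,0],[0,0,0],[0,0,0],[0,0,0],[0,0,0],[0,0,0],[0,0,0],[0,0,0],[0,0,0],[0,0,0]])

```text
time: 11.23
position: [460.1, -292.9, 9.9]
tcp_rot: [0.995, -0.099, 0.001, 0.0]
wrist_force: [-0.2, -1.0, -0.1]
opening: 1.001
grip_force: 0.0
```

Call:
send_rows(translation=[[0,0,0],[0,0,0],[0,0,0],[0,0,0],[0,0,0],[0,0,0],[0,0,0],[0,0,0],[0,0,0],[0,0,0]], twist=[[0,0,0],[0,0,0],[0,0,0],[0,0,0],[0,0,0],[0,0,0],[0,0,0],[0,0,0],[0,0,0],[0,0,0]], gripper=1)

```text
time: 12.07
position: [459.7, -292.7, 9.2]
tcp_rot: [0.995, -0.099, 0.0, 0.0]
wrist_force: [-0.7, 0.5, 4.6]
opening: 0.575
grip_force: 42.8
```

```bash
python3 p.py 546.2 212.3 150 -4.1
```

```text
t 12.07 pos [ 459.7 -292.7    9.2] psi -11.4 tool delta cm [ -1.51 -51.21 -14.09] q7 -1.26 open 0.57 grip 42.8
rotvec [ 0.    -0.001 -0.128]
```

Call:
send_rows(translation=[[0,0,-3.5],[0,0,-3.5],[0,0,-3.5],[0,0,-3.5],[-0.12,-3.94,0],[-0.12,-3.94,0],[-0.12,-3.94,0],[-0.12,-3.94,0],[-0.12,-3.94,0],[-0.12,-3.94,0]], twist=[[0,0,0],[0,0,0],[0,0,0],[0,0,0],[0,0,0],[0,0,0],[0,0,0],[0,0,0],[0,0,0],[0,0,0]])

```text
time: 12.9
position: [498.5, -57.5, 148.3]
tcp_rot: [0.995, -0.1, -0.001, 0.0]
wrist_force: [2.1, 0.2, -2.1]
opening: 0.575
grip_force: 42.7
```

Call:
send_rows(translation=[[-0.12,-3.94,0],[-0.12,-3.94,0],[-0.12,-3.94,0],[-0.12,-3.94,0],[-0.12,-3.94,0],[-0.12,-3.94,0],[-0.12,-3.94,0],[0,0,0],[0,0,0],[0,0,0]], twist=[[0,0,0],[0,0,0],[0,0,0],[0,0,0],[0,0,0],[0,0,0],[0,0,0],[0,0,-0.064],[0,0,-0.064],[0,0,0]])

```text
time: 13.73
position: [544.6, 213.5, 147.6]
tcp_rot: [0.999, -0.034, -0.001, 0.0]
wrist_force: [-0.2, -0.4, -1.1]
opening: 0.577
grip_force: 42.7
```

```bash
python3 p.py 546.2 212.3 9 -4.1; python3 -c "
from h import *
for n in ['scene','side']:
    c=cam(n,'b_%s.png'%n)
    P=cloud(c);X,Y,Z=P[...,0],P[...,1],P[...,2]
    for nm,lo,hi,b in [('tin',36,50,(400,490,170,265)),('carton',60,220,(480,620,150,270))]:
        m=(Z>lo)&(Z<hi)&(X>b[0])&(X<b[1])&(Y>b[2])&(Y<b[3]);q=P[m]
        if len(q)>5: print(n,nm,len(q),np.median(q,0).round(1),cv2.minAreaRect(q[:,:2].astype(np.float32)))
"
```

```text
t 13.73 pos [544.6 213.5 147.6] psi -3.9 tool delta cm [ 0.19  0.09 13.86] q7 -2.17 open 0.58 grip 42.7
rotvec [0.001 0.002 0.003]
scene tin 160 [447.3 214.2  45.1] ((444.2580871582031, 216.8868408203125), (51.281681060791016, 49.82337951660156), 24.930530548095703)
scene carton 953 [554.8 192.3 176.3] ((546.605224609375, 209.99624633789062), (100.28144073486328, 97.44109344482422), 41.227420806884766)
side tin 520 [441.3 223.5  44.9] ((443.58935546875, 221.11900329589844), (53.19377517700195, 54.79694366455078), 9.86245059967041)
side carton 1626 [534.3 219.6 176.9] ((543.693115234375, 212.0373077392578), (97.98616790771484, 99.82333374023438), 35.6907958984375)
```

View pics/b_scene.png

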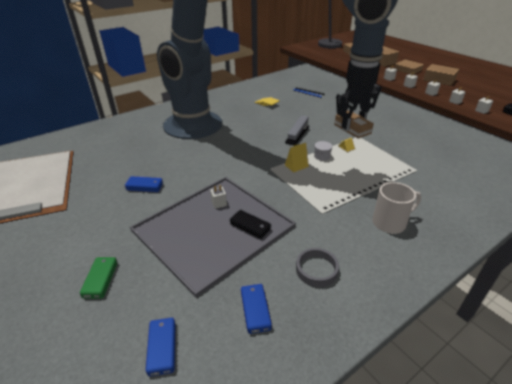

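The tin stands on the board at pixel (323,148), which is (444, 219.5) and on target. The carton is held level above the board.

Call:
send_rows(translation=[[0.15,0.1,3],[0,0,3],[0,0,3],[0,0,2],[0,0,1.4],[0,0,0.8],[0,0,0.4],[0,0,0],[0,0,0],[0,0,0]], twist=[[0,0,0],[0,0,0],[0,0,0],[0,0,0],[0,0,0],[0,0,0],[0,0,0],[0,0,0],[0,0,0],[0,0,0]])

```text
time: 14.67
position: [547.9, 211.8, 14.0]
tcp_rot: [0.999, -0.036, 0.001, -0.0]
wrist_force: [0.2, -0.4, -1.2]
opening: 0.578
grip_force: 42.7
```

Call:
send_rows(translation=[[0,0,0],[0,0,0],[0,0,0],[0,0,0],[0,0,0],[0,0,0],[0,0,0],[0,0,0],[0,0,0],[0,0,0]], twist=[[0,0,0],[0,0,0],[0,0,0],[0,0,0],[0,0,0],[0,0,0],[0,0,0],[0,0,0],[0,0,0],[0,0,0]])

```text
time: 15.5
position: [547.0, 211.6, 12.8]
tcp_rot: [0.999, -0.036, 0.0, 0.0]
wrist_force: [-0.3, -0.1, -2.5]
opening: 0.575
grip_force: 42.7
```

```bash
python3 p.py 546.2 212.3 8.2 -4.1
```

```text
t 15.5 pos [547.  211.6  12.8] psi -4.1 tool delta cm [-0.08 -0.07  0.46] q7 -2.21 open 0.58 grip 42.7
rotvec [ 0. -0.  0.]
```

Call:
send_rows(translation=[[-0.05,-0.05,0.15],[0,0,0.15],[0,0,0.1],[0,0,0.04],[0,0,0],[0,0,0],[0,0,0],[0,0,0],[0,0,0],[0,0,0]], twist=[[0,0,0],[0,0,0],[0,0,0],[0,0,0],[0,0,0],[0,0,0],[0,0,0],[0,0,0],[0,0,0],[0,0,0]])

```text
time: 16.33
position: [546.5, 212.1, 8.4]
tcp_rot: [0.999, -0.036, 0.0, 0.0]
wrist_force: [0.2, -0.5, -1.1]
opening: 0.578
grip_force: 42.7
```

Call:
send_rows(translation=[[0,0,0],[0,0,0],[0,0,0],[0,0,0],[0,0,0],[0,0,0],[0,0,-1],[0,0,-2.5],[0,0,-3.5],[0,0,-3.5]], twist=[[0,0,0],[0,0,0],[0,0,0],[0,0,0],[0,0,0],[0,0,0],[0,0,0],[0,0,0],[0,0,0],[0,0,0]], gripper=-1)

```text
time: 17.17
position: [545.8, 211.8, 114.6]
tcp_rot: [0.999, -0.035, -0.001, 0.0]
wrist_force: [0.8, -0.2, 0.2]
opening: 0.997
grip_force: 0.0
```

Call:
send_rows(translation=[[0,0,-3.5],[0.56,3.94,0],[0.56,3.94,0],[0.56,3.94,0],[0.56,3.94,0],[0.56,3.94,0],[0.56,3.94,0],[0.56,3.94,0],[0.56,3.94,0],[0.56,3.94,0]], twist=[[0,0,0],[0,0,0],[0,0,0],[0,0,0],[0,0,0],[0,0,0],[0,0,0],[0,0,0],[0,0,0],[0,0,0]])

```text
time: 18.0
position: [571.4, -147.1, 149.5]
tcp_rot: [0.999, -0.036, 0.001, 0.0]
wrist_force: [0.5, -0.0, 0.7]
opening: 1.0
grip_force: 0.0
```

Call:
send_rows(translation=[[0,0,0],[0,0,2],[0,0,2],[0,0,2],[0,0,2],[0,0,0],[0,0,0],[0,0,0],[0,0,0],[0,0,0]], twist=[[0,0,0],[0,0,-0.102],[0,0,-0.102],[0,0,-0.102],[0,0,-0.102],[0,0,0],[0,0,0],[0,0,0],[0,0,0],[0,0,0]])

```text
time: 18.83
position: [572.6, -145.3, 70.0]
tcp_rot: [0.986, 0.167, 0.001, 0.001]
wrist_force: [-1.0, 0.6, 1.0]
opening: 0.998
grip_force: 0.0
```

```bash
python3 p.py 572.3 -145.8 7 19.3; python3 -c "
from h import *
for n in ['scene','side']:
    c=cam(n)
    P=cloud(c);X,Y,Z=P[...,0],P[...,1],P[...,2]
    for nm,lo,hi,b in [('tin',36,50,(400,490,170,265)),('carton',32,60,(480,620,150,270))]:
        m=(Z>lo)&(Z<hi)&(X>b[0])&(X<b[1])&(Y>b[2])&(Y<b[3]);q=P[m]
        if len(q)>5: print(n,nm,len(q),q.mean(0).round(1),cv2.minAreaRect(q[:,:2].astype(np.float32)))
"
```

```text
t 18.83 pos [ 572.6 -145.3   70. ] psi 19.2 tool delta cm [-0.05  0.03  6.3 ] q7 -1.17 open 1.0 grip 0.0
rotvec [ 0.002 -0.002 -0.001]
scene tin 165 [447.4 214.6  44. ] ((444.5683898925781, 218.51693725585938), (51.469566345214844, 53.63486099243164), 45.763919830322266)
scene carton 355 [549.9 208.8  36.9] ((546.5932006835938, 210.7659454345703), (53.49686813354492, 94.85043334960938), 85.02230834960938)
side tin 520 [441.6 222.6  44.4] ((442.98095703125, 221.13710021972656), (52.680015563964844, 54.670875549316406), 56.90964126586914)
side carton 818 [544.7 214.8  37.1] ((546.8982543945312, 212.6362762451172), (53.196441650390625, 93.61428833007812), 86.3474349975586)
```

Call:
send_rows(translation=[[0,0,2],[0,0,2],[0,0,1.5],[0,0,0.8],[0,0,0],[0,0,0],[0,0,0],[0,0,0],[0,0,0],[0,0,0]], twist=[[0,0,0],[0,0,0],[0,0,0],[0,0,0],[0,0,0],[0,0,0],[0,0,0],[0,0,0],[0,0,0],[0,0,0]])

```text
time: 19.77
position: [572.0, -145.3, 6.2]
tcp_rot: [0.986, 0.168, 0.001, 0.0]
wrist_force: [0.1, 0.0, 0.4]
opening: 1.0
grip_force: 0.0
```

Call:
send_rows(translation=[[0,0,0],[0,0,0],[0,0,0],[0,0,0],[0,0,0],[0,0,0],[0,0,0],[0,0,0],[0,0,0],[0,0,0]], twist=[[0,0,0],[0,0,0],[0,0,0],[0,0,0],[0,0,0],[0,0,0],[0,0,0],[0,0,0],[0,0,0],[0,0,0]], gripper=1, newtons=50)

```text
time: 20.6
position: [572.0, -145.4, 5.8]
tcp_rot: [0.986, 0.168, 0.0, 0.0]
wrist_force: [0.0, -0.6, 5.1]
opening: 0.528
grip_force: 53.8
```

```bash
python3 p.py 539.4 113.3 150 -4.1
```

```text
t 20.6 pos [ 572.  -145.4    5.8] psi 19.3 tool delta cm [  5.48 -25.49 -14.43] q7 -1.18 open 0.53 grip 53.8
rotvec [ 0.001 -0.001  0.408]
```

Call:
send_rows(translation=[[0,0,-3.6],[0,0,-3.6],[0,0,-3.6],[0,0,-3.6],[0.78,-3.64,0],[0.78,-3.64,0],[0.78,-3.64,0],[0.78,-3.64,0],[0.78,-3.64,0],[0.78,-3.64,0]], twist=[[0,0,0],[0,0,0],[0,0,0],[0,0,0],[0,0,0],[0,0,0],[0,0,0],[0,0,0],[0,0,0],[0,0,0]])

```text
time: 21.43
position: [541.7, 77.9, 148.2]
tcp_rot: [0.986, 0.168, -0.001, -0.0]
wrist_force: [0.7, -0.3, -3.2]
opening: 0.524
grip_force: 53.0
```

Call:
send_rows(translation=[[0.78,-3.64,0],[0,0,0],[0,0,0],[0,0,0],[0,0,0],[0,0,0],[0,0,0],[0,0,0],[0,0,0],[0,0,0]], twist=[[0,0,0],[0,0,0.102],[0,0,0.102],[0,0,0.102],[0,0,0.102],[0,0,0],[0,0,0],[0,0,0],[0,0,0],[0,0,0]])

```text
time: 22.27
position: [538.7, 113.2, 149.2]
tcp_rot: [0.999, -0.035, -0.0, 0.0]
wrist_force: [-0.7, 0.2, -2.1]
opening: 0.528
grip_force: 53.0
```

```bash
python3 p.py 539.4 113.3 5 -4.1
```

```text
t 22.27 pos [538.7 113.2 149.2] psi -4.0 tool delta cm [ 7.000e-02 -1.000e-02  1.442e+01] q7 -2.0 open 0.53 grip 53.0
rotvec [0.    0.    0.001]
```

Call:
send_rows(translation=[[0.05,0,3],[0,0,3],[0,0,3],[0,0,2],[0,0,1.5],[0,0,0.9],[0,0,0.5],[0,0,0],[0,0,0],[0,0,0]], twist=[[0,0,0],[0,0,0],[0,0,0],[0,0,0],[0,0,0],[0,0,0],[0,0,0],[0,0,0],[0,0,0],[0,0,0]])

```text
time: 23.1
position: [540.3, 113.5, 11.6]
tcp_rot: [0.999, -0.036, 0.001, -0.0]
wrist_force: [-1.0, -0.6, -3.4]
opening: 0.523
grip_force: 52.9
```

Call:
send_rows(translation=[[0,0,0],[0,0,0],[0,0,0],[0,0,0],[0,0,0],[0,0,0],[0,0,0],[0,0,0],[0,0,0],[0,0,0]], twist=[[0,0,0],[0,0,0],[0,0,0],[0,0,0],[0,0,0],[0,0,0],[0,0,0],[0,0,0],[0,0,0],[0,0,0]])

```text
time: 23.93
position: [539.4, 113.3, 10.4]
tcp_rot: [0.999, -0.036, -0.0, 0.0]
wrist_force: [0.1, -1.0, -2.4]
opening: 0.526
grip_force: 52.9
```

```bash
python3 p.py 539.4 113.3 5 -4.1
```

```text
t 23.93 pos [539.4 113.3  10.4] psi -4.1 tool delta cm [ 0.   -0.    0.54] q7 -2.05 open 0.53 grip 52.9
rotvec [0. 0. 0.]
```

Call:
send_rows(translation=[[0,0,0.15],[0,0,0.15],[0,0,0.15],[0,0,0.07],[0,0,0],[0,0,0],[0,0,0],[0,0,0],[0,0,0],[0,0,0]], twist=[[0,0,0],[0,0,0],[0,0,0],[0,0,0],[0,0,0],[0,0,0],[0,0,0],[0,0,0],[0,0,0],[0,0,0]])

```text
time: 24.77
position: [539.4, 113.3, 5.3]
tcp_rot: [0.999, -0.036, 0.0, 0.0]
wrist_force: [0.4, 0.8, -2.1]
opening: 0.526
grip_force: 53.1
```

Call:
send_rows(translation=[[0,0,0],[0,0,0],[0,0,0],[0,0,0],[0,0,0],[0,0,0],[0,0,-1],[0,0,-2.5],[0,0,-3.5],[0,0,-3.7]], twist=[[0,0,0],[0,0,0],[0,0,0],[0,0,0],[0,0,0],[0,0,0],[0,0,0],[0,0,0],[0,0,0],[0,0,0]], gripper=-1)

```text
time: 25.6
position: [538.4, 113.1, 113.1]
tcp_rot: [0.999, -0.035, -0.001, 0.0]
wrist_force: [1.3, -0.4, -0.1]
opening: 1.0
grip_force: 0.0
```

Call:
send_rows(translation=[[0,0,-3.7],[-0.85,3.49,0],[-0.85,3.49,0],[-0.85,3.49,0],[-0.85,3.49,0],[-0.85,3.49,0],[-0.85,3.49,0],[-0.85,3.49,0],[-0.85,3.49,0],[0,0,0]], twist=[[0,0,0],[0,0,0],[0,0,0],[0,0,0],[0,0,0],[0,0,0],[0,0,0],[0,0,0],[0,0,0.085],[0,0,0.085]])

```text
time: 26.43
position: [448.7, -167.9, 150.1]
tcp_rot: [0.992, -0.128, -0.0, 0.002]
wrist_force: [0.4, 0.4, 0.8]
opening: 1.004
grip_force: 0.0
```

```bash
python3 p.py 451.7 -160.4 20 -14; python3 -c "
from h import *
c=cam('wrist','w3.png')
cs=cam('scene')
for n,c in [('wrist',c),('scene',cs)]:
    P=cloud(c);X,Y,Z=P[...,0],P[...,1],P[...,2]
    for nm,lo,hi,b in [('charger',43,51,(400,500,-210,-110)),('bank',21,32,(480,620,60,160)),('carton',32,60,(480,620,165,270))]:
        m=(Z>lo)&(Z<hi)&(X>b[0])&(X<b[1])&(Y>b[2])&(Y<b[3]);q=P[m]
        if len(q)>5: print(n,nm,len(q),q.mean(0).round(1),cv2.minAreaRect(q[:,:2].astype(np.float32)))
"
```

```text
t 26.43 pos [ 448.7 -167.9  150.1] psi -14.7 tool delta cm [ 0.09 -0.85 13.  ] q7 -1.57 open 1.0 grip 0.0
rotvec [ 0.004 -0.    -0.012]
wrist charger 1569 [ 450.7 -161.4   46.5] ((448.9312744140625, -161.07650756835938), (33.3081169128418, 34.22138214111328), 73.5849609375)
scene charger 102 [ 454.7 -163.8   47.6] ((451.38189697265625, -161.5164794921875), (34.191673278808594, 33.28258514404297), 73.06128692626953)
scene bank 362 [544.6 109.2  26.5] ((540.0684204101562, 111.51689147949219), (46.60154724121094, 96.2174072265625), 86.36529541015625)
scene carton 353 [549.8 208.7  37. ] ((546.54736328125, 211.69297790527344), (53.88717269897461, 95.54385375976562), 85.52244567871094)
```

View pics/w3.png

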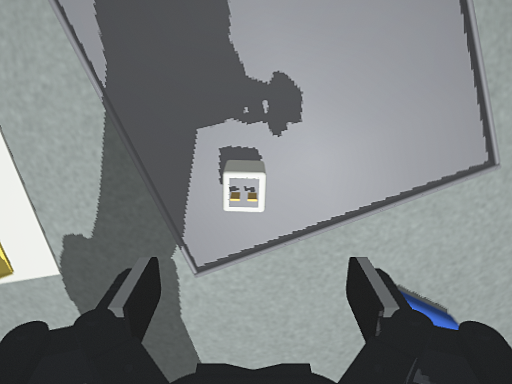

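The charger is upright at pixel (244,190), near (450.5, -161). The bank and carton are in place on the board.

Call:
send_rows(translation=[[0,-0.6,2.5],[0,0,2.5],[0,0,0],[0,0,0],[0,0,0],[0,0,0],[0,0,0],[0,0,0],[0,0,0],[0,0,0]], twist=[[0,0,0.01],[0,0,0],[0,0,0],[0,0,0],[0,0,0],[0,0,0],[0,0,0],[0,0,0],[0,0,0],[0,0,0]])

```text
time: 27.37
position: [453.3, -154.6, 99.6]
tcp_rot: [0.992, -0.125, 0.0, 0.0]
wrist_force: [0.3, -0.4, 0.4]
opening: 1.003
grip_force: 0.0
```

```bash
python3 p.py 450.5 -161 24 -15.2
```

```text
t 27.37 pos [ 453.3 -154.6   99.6] psi -14.4 tool delta cm [-0.12  0.69  7.56] q7 -1.6 open 1.0 grip 0.0
rotvec [ 0.    -0.001  0.014]
```

Call:
send_rows(translation=[[-0.12,0.7,0],[0,0,0],[0,0,2],[0,0,2],[0,0,2],[0,0,1.5],[0,0,0.6],[0,0,0],[0,0,0],[0,0,0]], twist=[[0,0,0.014],[0,0,0],[0,0,0],[0,0,0],[0,0,0],[0,0,0],[0,0,0],[0,0,0],[0,0,0],[0,0,0]])

```text
time: 28.2
position: [450.9, -161.3, 19.1]
tcp_rot: [0.991, -0.132, 0.001, 0.0]
wrist_force: [-0.5, -0.5, -0.1]
opening: 0.998
grip_force: 0.0
```

Call:
send_rows(translation=[[0,0,0],[0,0,0],[0,0,0],[0,0,0],[0,0,0],[0,0,0],[0,0,0],[0,0,0],[0,0,0],[0,0,0]], twist=[[0,0,0],[0,0,0],[0,0,0],[0,0,0],[0,0,0],[0,0,0],[0,0,0],[0,0,0],[0,0,0],[0,0,0]], gripper=1, newtons=35)

```text
time: 29.03
position: [450.6, -161.1, 18.7]
tcp_rot: [0.991, -0.132, 0.0, 0.0]
wrist_force: [-0.9, 0.6, 5.8]
opening: 0.39
grip_force: 35.8
```

Call:
send_rows(translation=[[0,0,0],[0,0,0],[0,0,0],[0,0,0],[0,0,0],[0,0,0],[0,0,0],[0,0,0],[0,0,0],[0,0,0]], twist=[[0,0,0],[0,0,0],[0,0,0],[0,0,0],[0,0,0],[0,0,0],[0,0,0],[0,0,0],[0,0,0],[0,0,0]])

```text
time: 29.87
position: [450.6, -161.1, 18.7]
tcp_rot: [0.991, -0.132, 0.0, 0.0]
wrist_force: [-1.1, 0.8, 6.0]
opening: 0.395
grip_force: 35.8
```

```bash
python3 p.py 546.5 212 170 -15
```

```text
t 29.87 pos [ 450.6 -161.1   18.7] psi -15.2 tool delta cm [ -0.51 -38.52 -15.13] q7 -1.61 open 0.39 grip 35.8
rotvec [ 0.    -0.001 -0.003]
```

Call:
send_rows(translation=[[0,0,-3],[0,0,-3],[0,0,-3],[0,0,-3],[-0.05,-3.85,0],[-0.05,-3.85,0],[-0.05,-3.85,0],[-0.05,-3.85,0],[-0.05,-3.85,0],[-0.05,-3.85,0]], twist=[[0,0,0],[0,0,0],[0,0,0],[0,0,0],[0,0,0],[0,0,0],[0,0,0],[0,0,0],[0,0,0],[0,0,0]])

```text
time: 30.7
position: [507.7, 64.3, 138.0]
tcp_rot: [0.991, -0.132, -0.0, 0.0]
wrist_force: [1.2, -0.8, -0.7]
opening: 0.396
grip_force: 35.2
```

Call:
send_rows(translation=[[-0.05,-3.85,0],[-0.05,-3.85,0],[-0.05,-3.85,0],[-0.05,-3.85,0],[0,0,0],[0,0,1],[0,0,2],[0,0,2],[0,0,0],[0,0,0]], twist=[[0,0,0],[0,0,0],[0,0,0],[0,0,0],[0,0,0],[0,0,0],[0,0,0],[0,0,0],[0,0,0],[0,0,0]])

```text
time: 31.53
position: [545.1, 209.7, 86.7]
tcp_rot: [0.991, -0.133, -0.002, 0.001]
wrist_force: [0.4, 0.2, -0.2]
opening: 0.395
grip_force: 35.2
```

Call:
send_rows(translation=[[0,0,0],[0,0,0],[0,0,0],[0,0,0],[0,0,0],[0,0,0],[0,0,0],[0,0,0],[0,0,0],[0,0,0]], twist=[[0,0,0],[0,0,0],[0,0,0],[0,0,0],[0,0,0],[0,0,0],[0,0,0],[0,0,0],[0,0,0],[0,0,0]])

```text
time: 32.37
position: [546.3, 211.8, 88.2]
tcp_rot: [0.991, -0.132, -0.0, 0.0]
wrist_force: [-0.3, 0.4, -0.7]
opening: 0.391
grip_force: 35.2
```

```bash
python3 p.py 546.5 212 50 -15.2; python3 -c "
from h import *
c=cam('side','s3.png'); cv2.imwrite('pics/s3c.png',cv2.resize(c['color'][150:384,40:320,::-1],(700,585)))"
```

```text
t 32.37 pos [546.3 211.8  88.2] psi -15.2 tool delta cm [ 0.02 -0.02  3.82] q7 -2.37 open 0.39 grip 35.2
rotvec [0. 0. 0.]
```

View pics/s3c.png

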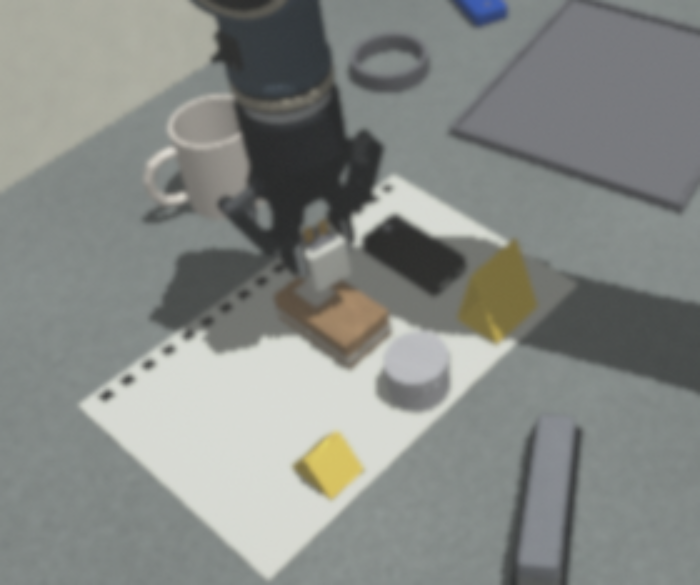

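The crop shows the charger held prongs up (325,260) above the carton (335,315), with the tin at (415,370) and the bank at (415,255) in place. Next I lower it.

Call:
send_rows(translation=[[0,0,1.5],[0,0,1],[0,0,0.6],[0,0,0.3],[0,0,0.2],[0,0,0.1],[0,0,0.05],[0,0,0],[0,0,0],[0,0,0]], twist=[[0,0,0],[0,0,0],[0,0,0],[0,0,0],[0,0,0],[0,0,0],[0,0,0],[0,0,0],[0,0,0],[0,0,0]])

```text
time: 33.25
position: [546.5, 211.9, 51.1]
tcp_rot: [0.991, -0.132, 0.0, -0.0]
wrist_force: [-0.4, 0.1, -0.4]
opening: 0.391
grip_force: 35.2
```

Call:
send_rows(translation=[[0,0,0],[0,0,0],[0,0,0],[0,0,0],[0,0,0],[0,0,0],[0,0,0],[0,0,0],[0,0,0],[0,0,0]], twist=[[0,0,0],[0,0,0],[0,0,0],[0,0,0],[0,0,0],[0,0,0],[0,0,0],[0,0,0],[0,0,0],[0,0,0]])

```text
time: 34.08
position: [546.3, 211.8, 50.7]
tcp_rot: [0.991, -0.132, 0.0, 0.0]
wrist_force: [0.2, -0.6, -0.4]
opening: 0.394
grip_force: 35.2
```

Call:
send_rows(translation=[[0,0,0.05],[0,0,0.04],[0,0,0],[0,0,0],[0,0,0],[0,0,0],[0,0,0],[0,0,0],[0,0,0],[0,0,0]], twist=[[0,0,0],[0,0,0],[0,0,0],[0,0,0],[0,0,0],[0,0,0],[0,0,0],[0,0,0],[0,0,0],[0,0,0]])

```text
time: 34.92
position: [546.3, 211.8, 49.8]
tcp_rot: [0.991, -0.132, 0.0, 0.0]
wrist_force: [-0.1, 1.2, -0.7]
opening: 0.389
grip_force: 35.3
```

Call:
send_rows(translation=[[0,0,0],[0,0,0],[0,0,0],[0,0,0],[0,0,0],[0,0,0],[0,0,0],[0,0,0],[0,0,0],[0,0,0]], twist=[[0,0,0],[0,0,0],[0,0,0],[0,0,0],[0,0,0],[0,0,0],[0,0,0],[0,0,0],[0,0,0],[0,0,0]], gripper=-1)

```text
time: 35.75
position: [546.3, 211.8, 49.8]
tcp_rot: [0.991, -0.132, 0.0, 0.0]
wrist_force: [0.3, -1.0, 0.7]
opening: 0.999
grip_force: 0.0
```

Call:
send_rows(translation=[[0,0,-1],[0,0,-2],[0,0,-3],[0,0,-3],[0,0,-3],[-1,3.5,0],[-1,3.5,0],[-1,3.5,0],[-1,3.5,0],[-1,3.5,0]], twist=[[0,0,0],[0,0,0],[0,0,0],[0,0,0],[0,0,0],[0,0,0],[0,0,0],[0,0,0],[0,0,0],[0,0,0]])

```text
time: 36.58
position: [451.2, 54.8, 170.6]
tcp_rot: [0.991, -0.132, 0.001, -0.0]
wrist_force: [-0.3, 0.3, -0.5]
opening: 1.0
grip_force: 0.0
```

Call:
send_rows(translation=[[0,3.5,0],[0,3.5,0],[0,3,0],[0,0,0],[0,0,0],[0,0,0],[0,0,0],[0,0,0],[0,0,0],[0,0,0]], twist=[[0,0,0],[0,0,0],[0,0,0],[0,0,0],[0,0,0],[0,0,0],[0,0,0],[0,0,0],[0,0,0],[0,0,0]])

```text
time: 37.42
position: [426.1, -39.7, 169.8]
tcp_rot: [0.991, -0.131, -0.0, -0.0]
wrist_force: [-0.1, -0.5, -0.1]
opening: 1.004
grip_force: 0.0
```

```bash
python3 -c "
from h import *
for n in ['scene','side']:
    c=cam(n,'f_%s.png'%n)
    P=cloud(c);X,Y,Z=P[...,0],P[...,1],P[...,2]
    for nm,lo,hi,b in [('charger',74,82,(500,600,165,260)),('tin',36,50,(400,490,170,265)),('bank',21,32,(480,620,60,160)),('carton',32,42,(480,620,160,270))]:
        m=(Z>lo)&(Z<hi)&(X>b[0])&(X<b[1])&(Y>b[2])&(Y<b[3]);q=P[m]
        if len(q)>5: print(n,nm,len(q),q.mean(0).round(1),cv2.minAreaRect(q[:,:2].astype(np.float32)))
cv2.imwrite('pics/f.png',cv2.resize(c['color'][150:384,40:320,::-1],(700,585)))"
```

```text
scene charger 81 [549.1 206.6  78.7] ((546.4210815429688, 208.9833984375), (31.764894485473633, 38.430870056152344), 81.9911117553711)
scene tin 164 [447.  214.4  44.1] ((444.4173889160156, 218.04241943359375), (51.37309646606445, 50.434791564941406), 12.73594856262207)
scene bank 364 [544.1 109.1  26.5] ((540.593505859375, 112.26344299316406), (46.38600158691406, 97.21302795410156), 86.05632019042969)
scene carton 248 [557.  202.9  37. ] ((545.3197631835938, 209.30593872070312), (50.697296142578125, 96.97526550292969), 89.42984008789062)
side charger 179 [542.4 215.9  78.9] ((545.3838500976562, 213.76502990722656), (33.04568099975586, 35.523807525634766), 70.98372650146484)
side tin 520 [441.5 222.7  44.4] ((443.15521240234375, 220.62835693359375), (53.44611358642578, 54.95082473754883), 57.4789924621582)
side bank 624 [536.7 117.2  26.7] ((539.8712158203125, 115.03348541259766), (46.26175308227539, 96.46784210205078), 85.04972076416016)
side carton 499 [535.3 220.6  37.1] ((547.1969604492188, 213.2358856201172), (52.89583206176758, 94.09369659423828), 86.86431121826172)
```

View pics/f.png

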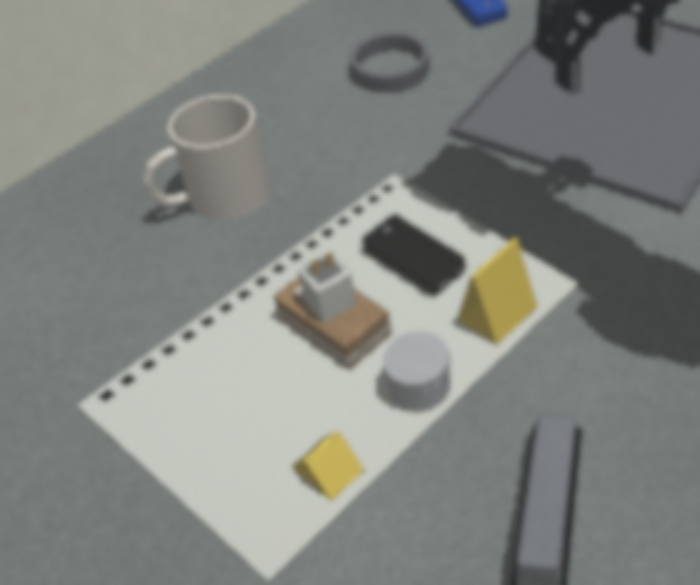

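The final crop shows every piece in place: the charger is prongs up on the carton (328,285), the tin is between the markers (415,370) and the bank is behind the tall marker (415,255).

```bash
python3 -c "
from bench import r
print(r.hand_in())"
```

```text
the job is handed in; nothing more can be done
None
```

I placed all four pieces and handed the job in at about 37 s of simulated time. The final camera check put the tin, carton, power bank and charger within a few millimetres of target, and the mug and tape roll look undisturbed. The hand-in returned no verdict.

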